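# Seat the loop-back plug in the tester's spring-return bayonet socket

### The arm

A 6-joint arm with a two-finger parallel gripper is mounted at the origin on the work surface. World frame = base frame: x ahead of the robot, y to its left, z up, the work surface at z = 0. Lengths are in m, angles in degrees, forces in N, time in s.
With the tool pointing down it reaches from about 0.35 to 0.725 m from the base axis. Payload 6 kg.
Tool frame: the origin (TCP) lies at the very end of the fingers, on their centre line; the grasp point (between the pads) lies 19 mm behind it; z points along the fingers, y is the line along which they close (so a half turn about z gives the same grasp; the last joint's range is limited). The gripper opens to 85 mm and grips with 20 to 120 N. Pads are 22 mm wide; open, the fingers measure 114 mm over their backs; the gripper's body (76 mm by 85 mm) begins 54 mm behind the grasp point. The pads swing forward as they close: fully open they stand 13 mm farther back than shut.
Start: joints at [-55.651, 2.303, 4.859, 0, -92.561, -19.12], TCP at [0.158, -0.579, 0.231] pointing down, gripper open.
Joint ranges: [-146.85, 146.85], [-73.84, 115.35], [-62.03, 85.46], [-188.31, 113.3], [-161.28, -10.13], [-171.36, 171.36]. Speed limits (degrees/s): [147.25, 147.25, 172.46, 180, 180, 180].

### API

Orientations are given as [roll, pitch, yaw] about the fixed x, y, z axes, in that order (R = Rz(yaw) Ry(pitch) Rx(roll)).
In Python, from rig import robot gives the robot as it stands.
- The arm moves only by the shell command python3 nudge.py 'ROWS'. ROWS is a JSON list of rows, 1 to 5 of them, each of 7 numbers: a rotation vector rx, ry, rz in degrees, then dx, dy, dz in units of 20 mm, then the finger opening in m; each row is the pose to reach, as a shift and turn from the pose commanded when the command began, along the tool's axes at that moment; what a row does not reach only later rows make up. A row lasts 1/8 s, in which the tool goes at most 0.0625 m and 10.7 degrees, less where a joint would pass 70% of its speed; a pose out of reach is approached as far as the arm can. The fingers move at their own pace and stop on an object; the grip force is fixed at half the most. Time passes only in rows, so rows that do not move let the fingers close. It prints the time, the measured TCP pose, the force, the opening and the grip force at its end. Input that does not fit is refused with a message, and nothing moves.
- robot.read_state(): the state, without advancing time (a new reading comes with each control period).
- robot.capture(name): name is "scene" or "top" or "wrist"; returns the picture (400x640x3 uint8, red, green, blue); there is no depth.
- robot.camera_info(name): a dict with "mtx" (3x3 intrinsics, pixels), "world_from_camera" (4x4, takes a point from camera to world coordinates). Camera axes: x right, y up, looking along -z (the intrinsics and any distortion apply to the point x, -y, -z); pixel columns grow to the right and rows downward; lengths in m; the calibration is good to about 2 mm. A picture is of the moment at which its call begins: read the wrist's pose just before it. camera_info takes no time and is no camera call; for the wrist camera it gives the pose at the moment of the call.
- robot.sign_off(): hands the job in; it is judged then, once.
The state is a dict: "time_s": time; "q": joint angles; "joint_velocities": joint speeds; "effort": joint torques, N m; "tool_pos": TCP position; "eef_rot": TCP orientation; "ft_force": force on the tool from outside, world axes, zero at the start; "moment": the same for the moment, N m; "opening": finger opening in m; "gripper_force": force on a finger pad.
Only numpy, scipy, OpenCV 4.12 (cv2) and the standard library are available. Lean on these libraries where they do the work, as an engineer would, in place of code of your own. Each camera call takes 0.05 s, during which the arm holds its last target. There are 200 camera calls.

### The job

The loop-back plug has toppled over on the bench: stand it upright on its lugs on the bench. Then put it into the tester's bayonet socket, push it in against the spring, twist it clockwise a quarter turn to the stop, and finish holding it there with the gripper, because the socket springs back when let go. Leave the other things on the bench where they are.

Things in the scene. Friction and masses are not known exactly. Their poses are not given: they have to be found in the camera images.
- plug: Bayonet plug, 160 g, 74 mm tall, starts lying (own z level, x down, handle not towards the robot). Origin: centre of the foot; z from foot to handle. Lug bar at the foot, 44 mm along x, 8 mm wide, z 0-10 mm; its ends stick out as lugs from a 30 mm round nose, z 0-28; square flange 44 x 44 mm, z 28-34; wing handle, z 34-74. Half-turn symmetric about z. Stands on its lug end, origin at height 0.
- plug_wing (a point): Centre of the plug's flat wing handle, 54 mm from the foot, axes as the plug. The wing is 40 mm along x, 16 mm thick along y (grip it there), 40 mm along z.
- socket (a point): Centre of the socket mouth, 64 mm above the bench, axes as the tester. Hole 33 mm across with two slots for the lugs along +x and -x, 13.7 mm wide, reaching 24.5 mm from the centre (plug x along socket x, either way round). Lip 10 mm thick. The foot must go at least 20 mm (at most 24) below the mouth before the plug can twist; clockwise from above.
- seat (a joint): How far the sprung seat under the mouth is pushed down, m. The plug's foot meets it 12 mm below the mouth (0); at 0.008 the lugs just clear the lip; 0.012 is bottomed. Spring 4 N at first, 6.5 N at 8 mm, 8 N bottomed. Once twisted, the lip keeps the lugs down.
- rotor (a joint): Turn of the sprung drive disc on the seat, rad, clockwise from above: 0 at rest, 1.3 at the stop. It has dogs that take the lugs with about 0.12 rad of play each way, so the plug turns about 1.43 rad in all to the stop. Return spring 0.06 N m at rest, 0.15 N m at the stop, plus lug friction of up to about 0.15 N m.
- reel: Bystander: steel reel, 60 mm diameter, 40 mm high, standing; origin under its centre.
- driver: Bystander: screwdriver lying on the bench between plug and tester, about 200 mm long, along x; its origin lies on it.
- bin: Bystander: open bin 100 x 140 x 70 mm; origin under its centre.
- woodblock: Bystander: wooden block 70 x 120 x 35 mm; origin under its centre.
- tester: Grey tester case 170 x 170 x 60 mm, fixed to the bench but placed and turned differently each time, with a square 70 mm aluminium socket flange in the middle of its top. Origin under its centre, z up.

How it is judged:
By the outcome, as a careful person would: the job done as asked, in the order asked, and still so for the second after the job is handed in, while the arm keeps its last pose, push and grip.
It also fails if it takes over 64 s, if anything falls off the work surface, if the arm or the gripper's body presses on something with over 40 N, if the wrist force passes 120 N, or if a joint passes its speed limit or range.

## Working session

There is one attempt and no reset: what is moved stays moved. The work goes in short steps, Python scripts to look and compute and a shell command to move; the robot and the scene stay as the last step left them, time stands still between calls to the robot, and variables do not carry over. Pictures are saved under pics/ and viewed, at most 10 in all, crops included, and the job is handed in when it is done.

```bash
ls; mkdir -p pics; python3 - <<'E'
from rig import robot
import cv2
for n in("scene","top"):
    im=robot.capture(n);cv2.imwrite(f"pics/{n}0.png",im[:,:,::-1])
    i=robot.camera_info(n);print(n,i)
print(robot.read_state())
E
```

```text
nudge.py
pics
rig.py
scene {'mtx': array([[362.25247794,   0.        , 320.33768005],
       [  0.        , 362.25247794, 197.14704462],
       [  0.        ,   0.        ,   1.        ]]), 'world_from_camera': array([[-0.36959144, -0.81514741,  0.4460234 ,  1.02790688],
       [ 0.92915993, -0.32008422,  0.18495382,  0.17973246],
       [-0.00799958,  0.48278442,  0.87570269,  0.87261588],
       [ 0.        ,  0.        ,  0.        ,  1.        ]])}
top {'mtx': array([[435.36552916,   0.        , 310.36582429],
       [  0.        , 435.36552916, 197.21030681],
       [  0.        ,   0.        ,   1.        ]]), 'world_from_camera': array([[-3.46019219e-04,  9.91660434e-01, -1.28877711e-01,
         4.36904810e-01],
       [-9.99999937e-01, -3.54095829e-04, -3.97557204e-05,
        -9.67659817e-03],
       [-8.50592348e-05,  1.28877689e-01,  9.91660493e-01,
         1.41297588e+00],
       [ 0.00000000e+00,  0.00000000e+00,  0.00000000e+00,
         1.00000000e+00]])}
{'time_s': 0.1, 'q': array([-5.56521999e+01,  2.33430263e+00,  4.80927378e+00, -2.23489384e-02,
       -9.25601504e+01, -1.91183589e+01]), 'joint_velocities': array([ 0.00389731, -0.04543236,  0.12857655,  0.05806385,  0.01251695,
        0.08646978]), 'effort': array([-4.33095993e-03, -3.69343615e+01,  3.48285091e+01,  6.95165589e+00,
       -4.43276338e-03, -1.35898341e-05]), 'tool_pos': array([ 0.15759454, -0.57864337,  0.23040308]), 'eef_rot': array([ 1.79912206e+02, -6.80131628e-03, -1.64769572e+02]), 'ft_force': array([ 0.64783361, -0.35186155,  0.15127484]), 'moment': array([-0.01713588, -0.04763604, -0.00624531]), 'gripper_force': 0.0, 'opening': 0.08560995412687546}
```
View pics/scene0.png

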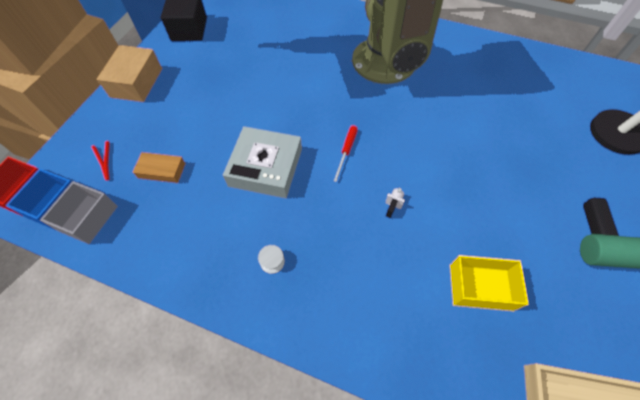

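View pics/top0.png

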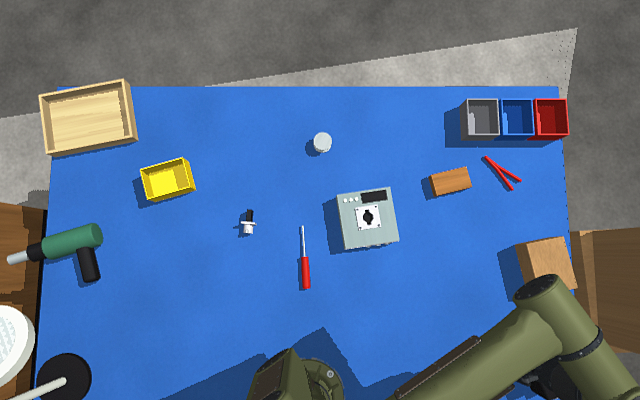

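Scene and top views: the plug lies at top px (248,222) with its black handle away from the robot. The tester is at (368,217) with the driver between them at (304,258). I'll enlarge the plug and the tester.

```bash
cat > h.py <<'E'
from rig import robot
import numpy as np, cv2
from scipy.spatial.transform import Rotation as R
def ray(n,u,v,z,info=None):
    i=info or robot.camera_info(n);M=i["mtx"];T=i["world_from_camera"]
    d=T[:3,:3]@np.array([(u-M[0,2])/M[0,0],-(v-M[1,2])/M[1,1],-1]);o=T[:3,3]
    return o+d*(z-o[2])/d[2]
def crop(im,u,v,w,h,k):
    c=im[v:v+h,u:u+w,::-1];return cv2.resize(c,None,fx=k,fy=k,interpolation=cv2.INTER_CUBIC)
def tool(p,Rt=None):
    "shift from current pose to p, in tool axes"
    s=robot.read_state();Rc=R.from_euler('xyz',s["eef_rot"],degrees=True)
    r=None if Rt is None else np.round((Rc.inv()*Rt).as_rotvec(degrees=True),2)
    return r,np.round(Rc.inv().apply(np.array(p)-s["tool_pos"]),4)
E
python3 - <<'E'
from h import *
im=robot.capture("top")
a=crop(im,223,197,50,50,8);b=crop(im,328,180,80,80,5)
cv2.imwrite("pics/top1.png",np.hstack([a,b]))
E
```

View pics/top1.png

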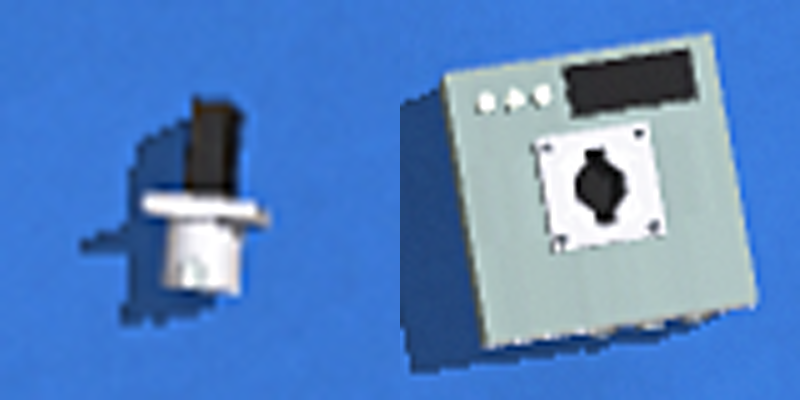

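Left crop: the flange's top edge runs (142,200)–(268,215), the wing runs up to (215,100), and the nose ends near (205,290). Right crop: the socket centre is at (600,187), with slots at (595,155) and (605,220).

```bash
python3 - <<'E'
from h import *
def A(X,Y,z): return ray("top",(X+.5)/8-.5+223,(Y+.5)/8-.5+197,z)
def B(X,Y,z): return ray("top",(X-400+.5)/5-.5+328,(Y+.5)/5-.5+180,z)
np.set_printoptions(precision=4,suppress=True)
print("wing end",A(218,105,.042),"flange c",A(205,205,.044),"foot",A(203,290,.037), "fl ends",A(142,202,.044),A(268,215,.044))
print("sock",B(600,187,.064),"slots",B(595,152,.064),B(605,222,.064))
print("flange corners",[B(*p,.064) for p in((533,140),(650,122),(665,235),(553,252))])
print("driver",ray("top",303,228,.01),ray("top",306,288,.01))
i=robot.camera_info("wrist");s=robot.read_state()
Rc=R.from_euler('xyz',s["eef_rot"],degrees=True).as_matrix();T=i["world_from_camera"]
print(i["mtx"],"cam in tool",Rc.T@(T[:3,3]-s["tool_pos"]),Rc.T@T[:3,:3])
E
```

```text
wing end [0.5753 0.182  0.042 ] flange c [0.5356 0.1861 0.044 ] foot [0.5026 0.1873 0.037 ] fl ends [0.5368 0.2109 0.044 ] [0.5317 0.1613 0.044 ]
sock [ 0.5502 -0.1874  0.064 ] slots [ 0.572  -0.1846  0.064 ] [ 0.5284 -0.1901  0.064 ]
flange corners [array([ 0.5795, -0.1461,  0.064 ]), array([ 0.5908, -0.2193,  0.064 ]), array([ 0.5203, -0.2271,  0.064 ]), array([ 0.5099, -0.1576,  0.064 ])]
driver [0.5193 0.0141 0.01  ] [0.3296 0.0043 0.01  ]
[[291.5447   0.     321.5324]
 [  0.     291.5447 201.7433]
 [  0.       0.       1.    ]] cam in tool [ 0.0669 -0.0002 -0.1417] [[ 0.0006  0.9647  0.2634]
 [ 1.     -0.0007  0.0003]
 [ 0.0005  0.2634 -0.9647]]
```

```bash
python3 - <<'E'
from h import *
print(tool([.545,.184,.19],R.from_euler('xyz',[180,0,-5],degrees=True)))
E
```

```text
(array([ 3.0000e-02,  1.1000e-01, -1.5977e+02]), array([-0.5741,  0.6341,  0.0413]))
```

The rows are not in the units I measure in: shifts go in units of 20 mm. I convert before sending: 0.33 m is 16.5, -0.3 m is -15.

```bash
python3 nudge.py '[[0, 0, 0, -15, 16.5, 1, 0.085], [0, 0, 0, -15, 16.5, 1, 0.085], [0, 0, 0, -15, 16.5, 1, 0.085], [0, 0, 0, -15, 16.5, 1, 0.085], [0, 0, 0, -15, 16.5, 1, 0.085]]'; python3 nudge.py '[[0, 0, 0, -13.7, 15.2, 1.05, 0.085], [0, 0, 0, -13.7, 15.2, 1.05, 0.085], [0, 0, 0, -13.7, 15.2, 1.05, 0.085], [0, 0, 0, -13.7, 15.2, 1.05, 0.085], [0, 0, 0, -13.7, 15.2, 1.05, 0.085]]';python3 nudge.py '[[0, 0, -53, 0, 0, 0, 0.085], [0, 0, -53, 0, 0, 0, 0.085], [0, 0, -53, 0, 0, 0, 0.085], [0, 0, -53, 0, 0, 0, 0.085], [0, 0, -53, 0, 0, 0, 0.085]]';python3 nudge.py '[[0, 0, -53, 0, 0, 0, 0.085], [0, 0, -53, 0, 0, 0, 0.085], [0, 0, -53, 0, 0, 0, 0.085], [0, 0, -53, 0, 0, 0, 0.085], [0, 0, -53, 0, 0, 0, 0.085]]';python3 nudge.py '[[0, 0, -53, 0, 0, 0, 0.085], [0, 0, -53, 0, 0, 0, 0.085], [0, 0, -53, 0, 0, 0, 0.085], [0, 0, -53, 0, 0, 0, 0.085], [0, 0, -53, 0, 0, 0, 0.085]]'
python3 - <<'E'
from h import *
print(tool([.545,.184,.19],R.from_euler('xyz',[180,0,-5],degrees=True)),robot.read_state()["q"])
im=robot.capture("wrist")
cv2.imwrite("pics/w1.png",im[:,:,::-1])
np.save("w1.npy",robot.camera_info("wrist")["world_from_camera"])
E
```

```text
time_s: 0.78
tool_pos: [0.2999, -0.2991, 0.217]
eef_rot: [180.0, 0.0, -164.8]
ft_force: [1.8, -0.0, 0.3]
opening: 0.085
gripper_force: 0.0
time_s: 1.4
tool_pos: [0.4407, -0.0201, 0.2014]
eef_rot: [180.0, 0.1, -164.7]
ft_force: [1.6, -1.5, 0.6]
opening: 0.0849
gripper_force: 0.0
time_s: 2.02
tool_pos: [0.4401, -0.0223, 0.201]
eef_rot: [180.0, -0.0, -111.4]
ft_force: [-0.2, -0.3, -0.4]
opening: 0.0848
gripper_force: 0.0
time_s: 2.65
tool_pos: [0.4401, -0.0223, 0.2011]
eef_rot: [180.0, 0.0, -58.4]
ft_force: [-0.0, -0.1, 0.5]
opening: 0.0849
gripper_force: 0.0
time_s: 3.28
tool_pos: [0.4401, -0.0223, 0.201]
eef_rot: [-180.0, 0.0, -5.4]
ft_force: [-0.4, -0.1, -0.1]
opening: 0.085
gripper_force: 0.0
(array([-0.01,  0.03, -0.43]), array([ 0.0849, -0.2153,  0.011 ])) [ 2.35692146e+01 -2.29877517e+01 -2.02998817e+01 -1.81139865e-02
 -9.27087698e+01  6.09992530e+01]
```

View pics/w1.png

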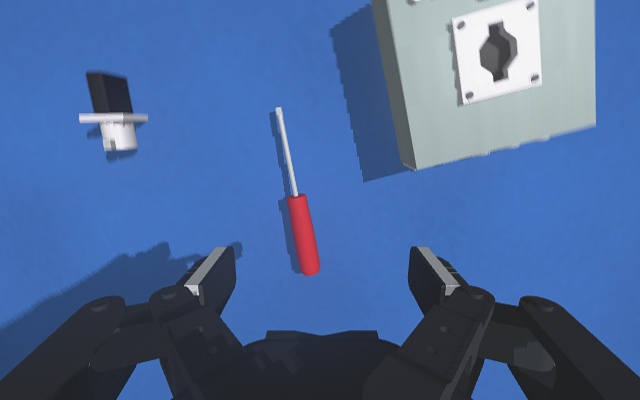

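The wrist view shows the plug at px (113,110), the socket at (498,52) and the driver at (295,190). I'll go over the plug for a close look.

```bash
python3 nudge.py '[[0, 0, -0.4, 4.25, -10.75, 1.5, 0.085], [0, 0, -0.4, 4.25, -10.75, 1.5, 0.085], [0, 0, -0.4, 4.25, -10.75, 1.5, 0.085], [0, 0, -0.4, 4.25, -10.75, 1.5, 0.085], [0, 0, -0.4, 4.25, -10.75, 1.5, 0.085]]'
python3 - <<'E'
from h import *
im=robot.capture("wrist")
np.save("w2.npy",robot.camera_info("wrist")["world_from_camera"])
cv2.imwrite("pics/w2.png",crop(im,220,80,200,150,4))
E
```

```text
time_s: 3.95
tool_pos: [0.5464, 0.1851, 0.1686]
eef_rot: [179.9, 0.2, -5.4]
ft_force: [-0.9, 0.8, -0.6]
opening: 0.085
gripper_force: 0.0
```

View pics/w2.png

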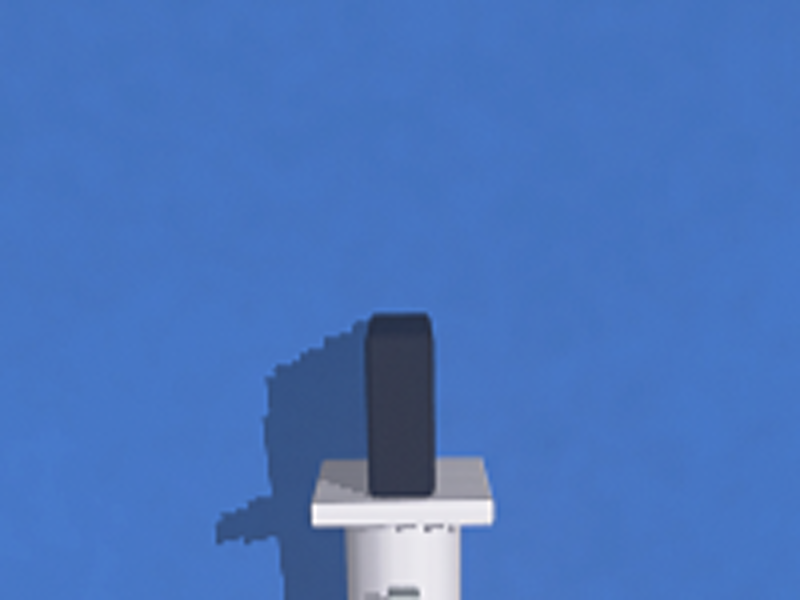

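Crop: the wing's top spans x 368–434 and y 338–495. The flange's top edge (handle side) runs (312,498)–(493,498), parallel to the image, so the plug yaw is close to the tool yaw.

```bash
python3 - <<'E'
from h import *
np.set_printoptions(precision=4,suppress=True)
i=dict(robot.camera_info("wrist"),world_from_camera=np.load("w2.npy"))
def W(X,Y,z): return ray("",(X+.5)/4-.5+220,(Y+.5)/4-.5+80,z,i)
l,r=W(312,498,.044),W(493,498,.044);e=W(400,338,.042);b=W(402,492,.042)
f=(l+r)/2
print(l,r,np.linalg.norm(l-r),e,b,np.linalg.norm(e-b),"axis from flange",np.degrees(np.arctan2(*(l-r)[[0,1]])),np.degrees(np.arctan2(*(e-b)[[1,0]])))
th=np.radians(-5.4);a=np.array([np.cos(th),np.sin(th),0])
foot=e-.074*a;foot[2]=.022
print("foot",foot)
np.save("foot.npy",foot)
al=np.radians(40)
d=np.array([-np.sin(al)*a[0],-np.sin(al)*a[1],-np.cos(al)])
g=foot+.060*a+[0,0,.006]
t=g+.019*d
xt=np.array([a[0]*np.cos(al),a[1]*np.cos(al),-np.sin(al)])
Rt=R.from_matrix(np.c_[xt,np.cross(d,xt),d])
print("grasp tcp",t,"pre",tool(t-.10*d,Rt),"fin",tool(t,Rt),Rt.as_euler('xyz',degrees=True))
E
```

```text
[0.5391 0.2068 0.044 ] [0.535  0.1638 0.044 ] 0.04314479690372814 [0.5748 0.1823 0.042 ] [0.538  0.1853 0.042 ] 0.037002317004367645 axis from flange 5.428277731483299 -4.743431283751017
foot [0.5012 0.1892 0.022 ]
grasp tcp [0.5487 0.1847 0.0134] pre (array([  0.1 , -39.87,  -0.06]), array([ 0.0669, -0.0012,  0.0795])) fin (array([  0.1 , -39.87,  -0.06]), array([ 0.0028, -0.0014,  0.1562])) [180.   40.   -5.4]
```

```bash
python3 nudge.py '[[0, -8, 0, 1, 0, 0.5, 0.085], [0, -16, 0, 1.75, -0.05, 1.25, 0.085], [0, -25, 0, 2.5, -0.05, 2.25, 0.085], [0, -34, 0, 3, -0.05, 3.25, 0.085], [0, -40, 0, 3.35, -0.05, 4, 0.085]]';python3 nudge.py '[[0, 0, 0, 0, 0, 1.5, 0.085], [0, 0, 0, 0, 0, 3, 0.085], [0, 0, 0, 0, 0, 3, 0.085], [0, 0, 0, 0, 0, 3, 0.085]]'
python3 - <<'E'
from h import *
print(tool([.5487,.1847,.0134],R.from_euler('xyz',[180,40,-5.4],degrees=True)),robot.read_state()["q"])
E
```

```text
time_s: 4.62
tool_pos: [0.6136, 0.1762, 0.0898]
eef_rot: [179.9, 40.3, -5.6]
ft_force: [0.6, 1.5, -0.6]
opening: 0.0848
gripper_force: 0.0
time_s: 5.12
tool_pos: [0.5757, 0.1809, 0.0472]
eef_rot: [-180.0, 39.9, -5.4]
ft_force: [-0.1, 0.3, 0.3]
opening: 0.0852
gripper_force: 0.0
(array([-0.02, -0.14, -0.01]), array([ 0.0007, -0.0012,  0.0434])) [  24.40205681   39.80734602   31.61272278  -20.80877927 -116.15956324
   56.74015327]
```

To row units: 0.043 m is 2.15, -0.001 m is -0.05.

```bash
python3 nudge.py '[[0, 0, 0, 0.05, -0.05, 1.25, 0.085], [0, 0, 0, 0.05, -0.05, 2.15, 0.085], [0, 0, 0, 0.05, -0.05, 2.15, 0.085], [0, 0, 0, 0.05, -0.05, 2.15, 0.05], [0, 0, 0, 0.05, -0.05, 2.15, 0.03]]';python3 nudge.py '[[0, 0, 0, 0, 0, 0, 0.02], [0, 0, 0, 0, 0, 0, 0.01], [0, 0, 0, 0, 0, 0, 0.005], [0, 0, 0, 0, 0, 0, 0.0], [0, 0, 0, 0, 0, 0, 0.0]]'
```

```text
time_s: 5.75
tool_pos: [0.5492, 0.1849, 0.0128]
eef_rot: [-179.9, 39.9, -5.4]
ft_force: [0.3, -0.5, -0.0]
opening: 0.0514
gripper_force: 0.0
time_s: 6.38
tool_pos: [0.5484, 0.1849, 0.012]
eef_rot: [-180.0, 40.0, -5.4]
ft_force: [1.5, 0.7, 2.6]
opening: 0.0153
gripper_force: 59.8
```

```bash
python3 nudge.py '[[0, 0, 0, -1.5, 0, -1.8, 0], [0, 0, 0, -3.2, 0, -3.85, 0], [0, 10, 0, -3.2, 0, -3.85, 0], [0, 20, 0, -3.2, 0, -3.85, 0], [0, 30, 0, -3.2, 0, -3.85, 0]]';python3 nudge.py '[[0, 10, 0, 0, 0, 0, 0], [0, 20, 0, 0, 0, 0, 0], [0, 30, 0, 0, 0, 0, 0], [0, 40, 0, 0, 0, 0, 0], [0, 50, 0, 0, 0, 0, 0]]';python3 nudge.py '[[0, 10, 0, 0, 0, 0, 0], [0, 10, 0, 0, 0, 0, 0]]'
python3 - <<'E'
from h import *
print(robot.read_state()["q"])
im=robot.capture("scene");cv2.imwrite("pics/s2.png",crop(im,330,130,130,100,6))
E
```

```text
time_s: 7.0
tool_pos: [0.5491, 0.1851, 0.1121]
eef_rot: [-179.9, 9.6, -5.3]
ft_force: [0.1, 1.1, -1.8]
opening: 0.0152
gripper_force: 59.4
time_s: 7.62
tool_pos: [0.5478, 0.1861, 0.1121]
eef_rot: [-179.8, -40.3, -5.4]
ft_force: [2.0, -2.5, 1.7]
opening: 0.0152
gripper_force: 59.4
time_s: 7.88
tool_pos: [0.5616, 0.1963, 0.1254]
eef_rot: [179.6, -49.2, -5.4]
ft_force: [0.1, -1.0, -3.4]
opening: 0.0151
gripper_force: 59.6
[ 50.44344937 -29.15979272 -61.94063279  62.97634909 -45.07745299
  -8.26052833]
```

View pics/s2.png

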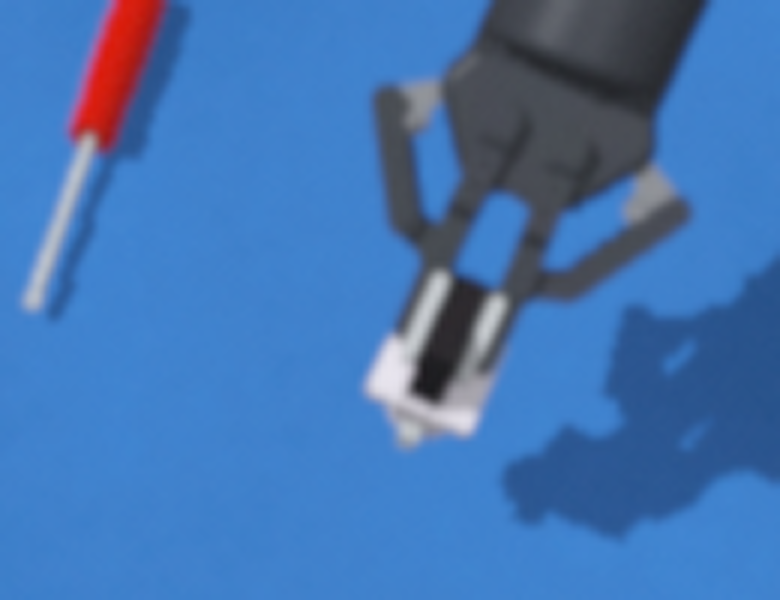

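The plug is upright-ish in the gripper, but joint 3 is at its limit, so I'll move outward before setting it down.

```bash
python3 - <<'E'
from h import *
print(tool([.62,.178,.09],R.from_euler('xyz',[180,-50,-5.4],degrees=True)))
E
```

```text
(array([0.58, 1.03, 0.02]), array([0.0151, 0.0101, 0.0669]))
```

```bash
python3 nudge.py '[[0.5, 1, 0, 0.3, 0.2, 1.5, 0], [0.5, 1, 0, 0.75, 0.5, 3.35, 0], [0.5, 1, 0, 0.75, 0.5, 3.35, 0], [0.5, 1, 0, 0.75, 0.5, 3.35, 0]]'; python3 - <<'E'
from h import *
print(tool([.62,.178,.053],R.from_euler('xyz',[180,-50,-5.4],degrees=True)),robot.read_state()["q"])
E
```

```text
time_s: 8.43
tool_pos: [0.6198, 0.1773, 0.0888]
eef_rot: [179.8, -49.8, -5.4]
ft_force: [-0.7, -0.0, -1.8]
opening: 0.0154
gripper_force: 59.6
(array([ 0.18,  0.16, -0.  ]), array([-0.0273, -0.0008,  0.0233])) [ 35.41870249 -19.52398969 -60.70195443  78.08595657 -30.86664213
 -15.36238495]
```

```bash
python3 nudge.py '[[0, 0, 0, -0.05, 0, 1.35, 0], [0, 0.2, 0, -0.1, 0, 2.65, 0], [0.2, 0.2, 0, -0.1, 0, 2.65, 0], [0.2, 0.2, 0, -0.1, 0, 2.65, 0]]'; python3 - <<'E'
from h import *
print(tool([.66,.175,.0476],R.from_euler('xyz',[180,-50,-5.4],degrees=True)),robot.read_state()["q"])
E
```

```text
time_s: 8.93
tool_pos: [0.659, 0.1749, 0.0553]
eef_rot: [-179.8, -50.2, -5.4]
ft_force: [0.0, -0.8, -1.9]
opening: 0.0155
gripper_force: 59.6
(array([-0.15, -0.2 , -0.02]), array([-0.0053, -0.0002,  0.0057])) [ 23.03644045 -11.40829267 -58.16835355  98.52742237 -21.57157332
 -28.27575985]
```

```bash
python3 nudge.py '[[0, 0, 0, -0.15, 0, 0.125, 0], [0, 0, 0, -0.225, 0, 0.19, 0], [0, 0, 0, -0.225, 0, 0.19, 0]]'; python3 nudge.py '[[0, 0, 0, -0.075, 0, 0.065, 0], [0, 0, 0, -0.075, 0, 0.065, 0]]'
python3 - <<'E'
from h import *
im=robot.capture("scene");cv2.imwrite("pics/s3.png",crop(im,330,150,130,100,6))
E
```

```text
time_s: 9.3
tool_pos: [0.6591, 0.1748, 0.0484]
eef_rot: [-179.9, -50.2, -5.3]
ft_force: [0.0, -0.6, -2.2]
opening: 0.0154
gripper_force: 59.6
time_s: 9.55
tool_pos: [0.6596, 0.1747, 0.0469]
eef_rot: [-179.9, -50.2, -5.4]
ft_force: [-0.3, 1.2, 0.2]
opening: 0.0153
gripper_force: 59.8
```

View pics/s3.png

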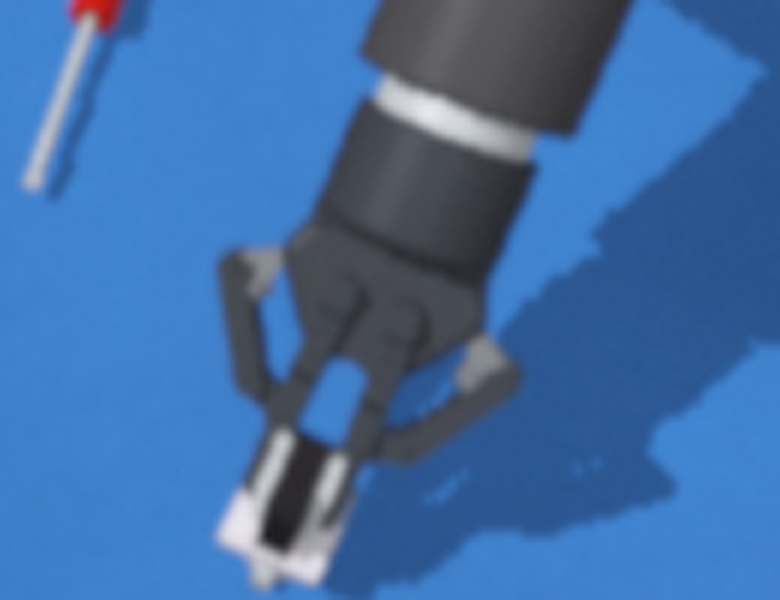

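To row units: -0.0005 m is -0.025, 0.0004 m is 0.02.

```bash
python3 nudge.py '[[0, 0, 0, -0.025, 0, 0.02, 0], [0, 0, 0, -0.025, 0, 0.02, 0]]'
```

```text
time_s: 9.85
tool_pos: [0.6598, 0.1747, 0.0469]
eef_rot: [-179.9, -50.2, -5.4]
ft_force: [-1.0, -0.4, 3.4]
opening: 0.0151
gripper_force: 60.4
```

Firm contact (about 5 N). Releasing it and backing off along the tool axis.

```bash
python3 nudge.py '[[0, 0, 0, 0, 0, 0, 0.025], [0, 0, 0, 0, 0, 0, 0.04], [0, 0, 0, 0, 0, 0, 0.06], [0, 0, 0, 0, 0, 0, 0.085], [0, 0, 0, 0, 0, 0, 0.085]]'; python3 nudge.py '[[0, 0, 0, 0, 0, -1, 0.085], [0, 0, 0, 0, 0, -3, 0.085], [0, 0, 0, 0, 0, -5, 0.085], [0, 0, 0, 1.5, 0, -6, 0.085], [0, 0, 0, 2.5, 0, -6.5, 0.085]]'; python3 - <<'E'
from h import *
s=robot.read_state();print(s["q"])
im=robot.capture("wrist");np.save("w4.npy",robot.camera_info("wrist")["world_from_camera"])
cv2.imwrite("pics/w4.png",crop(im,160,0,320,240,2))
print(tool([.663,.165,.17],R.from_euler('xyz',[180,0,-5.4],degrees=True)))
E
```

```text
time_s: 10.48
tool_pos: [0.6593, 0.1745, 0.0457]
eef_rot: [-179.9, -50.1, -5.4]
ft_force: [-0.7, 0.1, -0.6]
opening: 0.0851
gripper_force: 0.0
time_s: 11.1
tool_pos: [0.5914, 0.1819, 0.1695]
eef_rot: [-179.7, -50.2, -5.4]
ft_force: [0.4, 0.4, -0.3]
opening: 0.085
gripper_force: 0.0
[ 46.52720634 -28.91603453 -57.45367731  60.97622903 -43.48671073
  -1.71470909]
(array([-3.900e-01, -5.037e+01,  3.000e-02]), array([0.0435, 0.0108, 0.0571]))
```

View pics/w4.png

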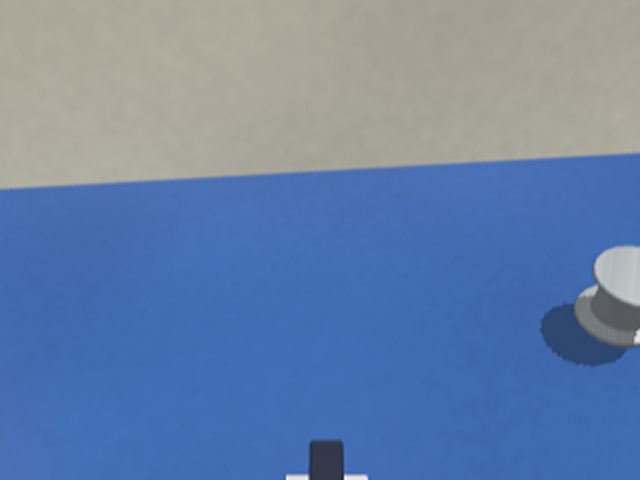

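The plug is standing with its wing at crop px (326,460). Next: point the tool down above it.

To row units: 0.043 m is 2.15, 0.032 m is 1.6.

```bash
python3 nudge.py '[[0, -10, 0, 0.3, 0, 0.45, 0.085], [0, -20, 0, 0.6, 0, 0.9, 0.085], [0, -30, 0, 1, 0, 1.3, 0.085], [0, -40, 0, 1.3, 0, 1.7, 0.085], [-0.4, -50.4, 0, 1.6, 0, 2.15, 0.085]]';python3 nudge.py '[[0, 0, 0, 0, 0, 0, 0.085], [0, 0, 0, 0, 0, 0, 0.085]]'; python3 - <<'E'
from h import *
s=robot.read_state();print(s["q"])
im=robot.capture("wrist");np.save("w5.npy",robot.camera_info("wrist")["world_from_camera"])
cv2.imwrite("pics/w5.png",crop(im,220,120,200,150,4))
E
```

```text
time_s: 11.78
tool_pos: [0.6459, 0.1765, 0.166]
eef_rot: [179.9, 0.5, -5.4]
ft_force: [-0.2, 0.7, 2.4]
opening: 0.085
gripper_force: 0.0
time_s: 12.02
tool_pos: [0.6451, 0.1752, 0.1628]
eef_rot: [179.6, 0.3, -5.5]
ft_force: [-0.1, -0.3, 0.7]
opening: 0.0853
gripper_force: 0.0
[ 32.35291199  13.1912669    9.64743591   0.1256671  -86.93735959
  52.11509048]
```

View pics/w5.png

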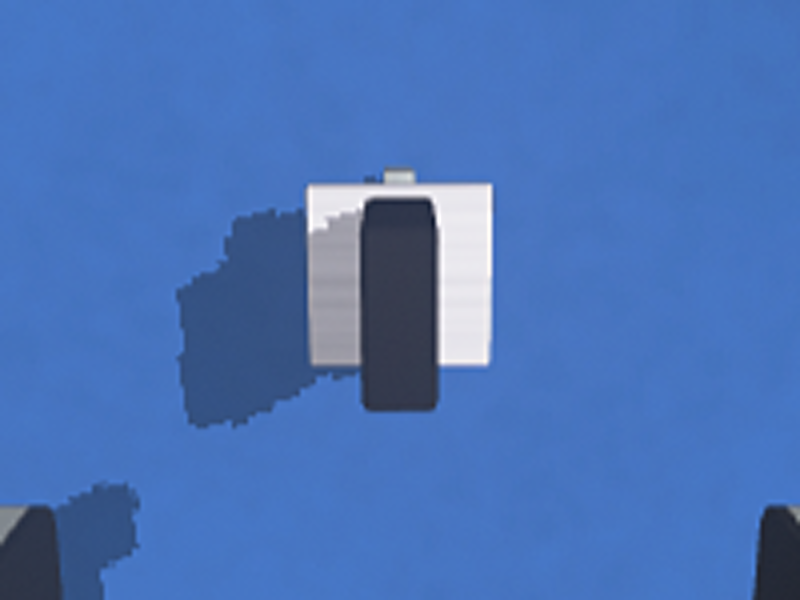

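The plug is upright. Flange corners are at (306,185), (492,185), (490,365) and (311,365). The wing top spans x 361–438, y 222–410.

```bash
python3 - <<'E'
from h import *
np.set_printoptions(precision=4,suppress=True)
i=dict(robot.camera_info("wrist"),world_from_camera=np.load("w5.npy"))
def W(X,Y,z): return ray("",(X+.5)/4-.5+220,(Y+.5)/4-.5+120,z,i)
c=[W(*p,.034) for p in((306,185),(492,185),(490,365),(311,365))]
print(np.array(c),np.mean(c,0),[np.linalg.norm(c[k]-c[k-1]) for k in range(4)])
n,f=W(400,410,.074),W(400,222,.074);print(n,f,(n+f)/2, np.linalg.norm(W(361,350,.074)-W(438,350,.074)))
m=np.mean(c,0)
print(tool([m[0],m[1],.040],R.from_euler('xyz',[180,0,-5.4],degrees=True)))
E
```

```text
[[0.6731 0.1952 0.034 ]
 [0.6689 0.1519 0.034 ]
 [0.625  0.1557 0.034 ]
 [0.6292 0.1992 0.034 ]] [0.6491 0.1755 0.034 ] [np.float64(0.04409080938033825), np.float64(0.043531654856117624), np.float64(0.04413784879388895), np.float64(0.0437087300895104)]
[0.6297 0.1774 0.074 ] [0.6695 0.1735 0.074 ] [0.6496 0.1754 0.074 ] 0.015978818207632063
(array([ 0.33,  0.2 , -0.07]), array([ 0.0049, -0.0013,  0.1244]))
```

```bash
python3 nudge.py '[[0.3, 0.2, 0, 0.25, -0.05, 2, 0.085], [0.3, 0.2, 0, 0.25, -0.05, 4.5, 0.085], [0.3, 0.2, 0, 0.25, -0.05, 5.75, 0.085], [0.3, 0.2, 0, 0.25, -0.05, 6.1, 0.085], [0.3, 0.2, 0, 0.25, -0.05, 6.1, 0.085]]'; python3 - <<'E'
from h import *
s=robot.read_state();print(tool([.6493,.1755,.041],R.from_euler('xyz',[180,0,-5.4],degrees=True)))
E
```

```text
time_s: 12.7
tool_pos: [0.6495, 0.176, 0.0447]
eef_rot: [-179.9, -0.1, -5.4]
ft_force: [-0.5, 0.7, 0.9]
opening: 0.0848
gripper_force: 0.0
(array([-0.07, -0.11, -0.01]), array([-0.0002,  0.0005,  0.0037]))
```

To row units: 0.003 m is 0.15, 0.0005 m is 0.025.

```bash
python3 nudge.py '[[0, 0, 0, 0, 0.025, 0.15, 0.06], [0, 0, 0, 0, 0.025, 0.15, 0.04], [0, 0, 0, 0, 0.025, 0.15, 0.03], [0, 0, 0, 0, 0.025, 0.15, 0.02], [0, 0, 0, 0, 0.025, 0.15, 0.01]]'; python3 nudge.py '[[0, 0, 0, 0, 0, 0, 0], [0, 0, 0, 0, 0, 0, 0], [0, 0, 0, 0, 0, 0, 0]]'; python3 nudge.py '[[0, 0, 0, 0, 0, -2.5, 0], [0, 0, 0, 0, 0, -5.5, 0], [0, 0, 0, 0, 0, -6.5, 0], [0, 0, 0, 0, 0, -6.5, 0]]'; python3 - <<'E'
from h import *
print(tool([.52,-.187,.19],R.from_euler('xyz',[180,0,7],degrees=True)))
E
```

```text
time_s: 13.32
tool_pos: [0.6497, 0.1752, 0.0396]
eef_rot: [-180.0, 0.0, -5.5]
ft_force: [-0.2, 0.1, -0.0]
opening: 0.0152
gripper_force: 58.9
time_s: 13.7
tool_pos: [0.6496, 0.1752, 0.0395]
eef_rot: [-180.0, 0.0, -5.5]
ft_force: [0.5, -0.3, 1.6]
opening: 0.0148
gripper_force: 58.9
time_s: 14.2
tool_pos: [0.65, 0.1756, 0.1705]
eef_rot: [-179.9, -0.0, -5.5]
ft_force: [0.5, -0.5, -2.5]
opening: 0.015
gripper_force: 58.8
(array([ -0.11,  -0.05, -12.47]), array([-0.0948,  0.3733, -0.0203]))
```

To row units: -0.04 m is -2, 0.275 m is 13.75.

```bash
python3 nudge.py '[[0, 0, -2, -1, 2.75, -0.5, 0], [0, 0, -5, -2, 5.5, -1, 0], [0, 0, -8, -3, 8.25, -1, 0], [0, 0, -11, -4, 11, -1, 0], [0, 0, -13, -5, 13.75, -1, 0]]'; python3 - <<'E'
from h import *
print(tool([.48,-.187,.19],R.from_euler('xyz',[180,0,7.5],degrees=True)))
E
```

```text
time_s: 14.82
tool_pos: [0.5218, -0.0903, 0.1862]
eef_rot: [-179.9, 0.3, 7.6]
ft_force: [0.4, -0.5, -1.1]
opening: 0.0154
gripper_force: 59.0
(array([-0.08,  0.31,  0.13]), array([-0.0543,  0.0903, -0.0037]))
```

To row units: 0.09 m is 4.5, 0.07 m is 3.5.

```bash
python3 nudge.py '[[0, 0, 0, -1, 2, 0, 0], [0, 0, 0, -2, 3.5, 0, 0], [0, 0, 0, -2.7, 4.5, 0, 0], [0, 0, 0, -2.7, 4.5, 0, 0], [0, 0, 0, -2.7, 4.5, 0, 0]]'; python3 - <<'E'
from h import *
T=robot.camera_info("wrist");s=robot.read_state();print(s["tool_pos"],s["eef_rot"],s["q"])
im=robot.capture("wrist");np.save("w6.npy",T["world_from_camera"])
u=T["mtx"]@np.diag([1,-1,-1])@np.linalg.inv(T["world_from_camera"])[:3]@[.55,-.187,.064,1]
x,y=(u[:2]/u[2]).astype(int);x0,y0=max(x-75,0),max(y-75,0);print(x,y,x0,y0)
cv2.imwrite("pics/w6.png",crop(im,x0,y0,150,150,4))
E
```

```text
time_s: 15.45
tool_pos: [0.4818, -0.1849, 0.1875]
eef_rot: [-179.9, 0.2, 7.5]
ft_force: [0.4, 0.9, -1.0]
opening: 0.0152
gripper_force: 59.1
[ 0.48178826 -0.18486797  0.18751632] [-179.91101124    0.20466538    7.52904998] [ 1.34164705e+00 -1.04646440e+01 -1.17747576e+01 -6.64236079e-02
 -8.89029516e+01  9.61886392e+01]
333 120 258 45
```

View pics/w6.png

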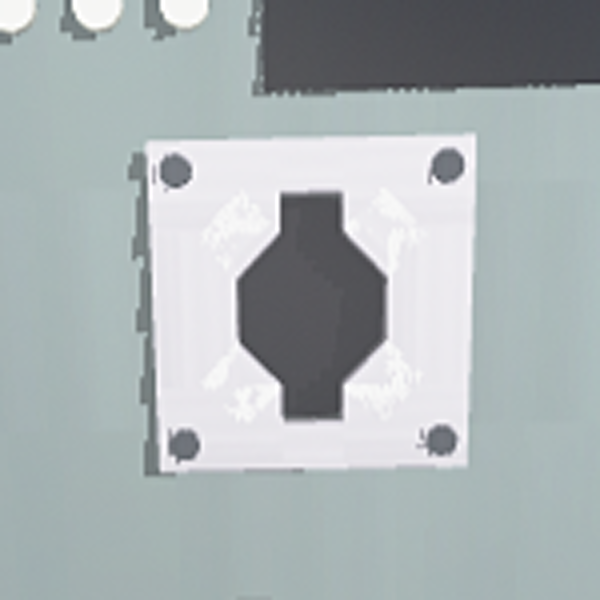

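Socket crop: slot ends are at (311.5,192) and (312,420), hole x 237–387, flange corners (148,141), (475,134), (467,466) and (160,471).

```bash
python3 - <<'E'
from h import *
np.set_printoptions(precision=4,suppress=True)
i=dict(robot.camera_info("wrist"),world_from_camera=np.load("w6.npy"))
def W(X,Y,z=.064): return ray("",(X+.5)/4-.5+258,(Y+.5)/4-.5+45,z,i)
a,b=W(311.5,192),W(312,420);print("slots",a,b,(a+b)/2,np.linalg.norm(a-b),np.degrees(np.arctan2(*(a-b)[[1,0]])))
c=np.array([W(*p) for p in((148,141),(475,134),(467,466),(160,471))]);print(c,c.mean(0),[np.linalg.norm(c[k]-c[k-1]) for k in range(4)])
h=lambda v:np.degrees(np.arctan2(v[1],v[0]));print(h(c[0]-c[3]),h(c[1]-c[2]),h(c[0]-c[1])-90,h(c[3]-c[2])-90,h(W(176,171)-W(184,444)),h(W(447,165)-W(441,440)))
l,r=W(237,310),W(387,310);print((l+r)/2,np.linalg.norm(l-r))
E
```

```text
slots [ 0.5728 -0.1851  0.064 ] [ 0.5252 -0.1921  0.064 ] [ 0.549  -0.1886  0.064 ] 0.0481712229584714 8.433482033266346
[[ 0.5783 -0.1493  0.064 ]
 [ 0.5887 -0.2176  0.064 ]
 [ 0.5196 -0.2285  0.064 ]
 [ 0.5093 -0.1595  0.064 ]] [ 0.549  -0.1887  0.064 ] [np.float64(0.06977841427046313), np.float64(0.06903924866021133), np.float64(0.07001160836592325), np.float64(0.06974992624764707)]
8.38536067304609 8.967679317337543 8.696010638093668 8.504257967188906 8.307854812502962 8.748256591558597
[ 0.5488 -0.1887  0.064 ] 0.03288372739885878
```

```bash
python3 - <<'E'
from h import *
print(tool([.5493,-.1888,.12],R.from_euler('xyz',[180,0,8.6],degrees=True)))
E
```

```text
(array([-0.07,  0.17, -1.04]), array([0.0663, 0.013 , 0.0678]))
```

```bash
python3 nudge.py '[[0, 0.2, -1, 2, 0.4, 0.5, 0], [0, 0.2, -1, 3.3, 0.65, 1.75, 0], [0, 0.2, -1, 3.3, 0.65, 3, 0], [0, 0.2, -1, 3.3, 0.65, 3.35, 0], [0, 0.2, -1, 3.3, 0.65, 3.35, 0]]'; python3 - <<'E'
from h import *
for k in range(2):
  print(tool([.5493,-.1888,.097],R.from_euler('xyz',[180,0,8.6],degrees=True)),robot.read_state()["tool_pos"]);robot.capture("top")
E
```

```text
time_s: 16.12
tool_pos: [0.5492, -0.1892, 0.1224]
eef_rot: [-180.0, -0.1, 8.6]
ft_force: [0.7, -0.5, -0.7]
opening: 0.0152
gripper_force: 58.9
(array([-0.01, -0.11, -0.02]), array([ 0.0001, -0.0004,  0.0254])) [ 0.54922827 -0.18922328  0.12239543]
(array([ 0.02, -0.21, -0.03]), array([-0.0003, -0.0007,  0.0264])) [ 0.54962775 -0.18942271  0.12342985]
```

```bash
python3 nudge.py '[[0, 0, 0, 0, -0.025, 0.5, 0], [0, 0, 0, 0, -0.025, 0.9, 0], [0, 0, 0, 0, -0.025, 1.1, 0], [0, 0, 0, 0, -0.025, 1.3, 0], [0, 0, 0, 0, -0.025, 1.3, 0]]'
```

```text
time_s: 16.85
tool_pos: [0.5491, -0.1891, 0.0961]
eef_rot: [-180.0, -0.1, 8.5]
ft_force: [0.1, 0.0, -1.8]
opening: 0.0154
gripper_force: 58.9
```

The foot is 7 mm inside the mouth without contact, so I'm pushing against the spring.

To row units: 0.014 m is 0.7, 0.012 m is 0.6.

```bash
python3 nudge.py '[[0, 0, 0, 0, 0, 0.15, 0], [0, 0, 0, 0, 0, 0.3, 0], [0, 0, 0, 0, 0, 0.45, 0], [0, 0, 0, 0, 0, 0.6, 0], [0, 0, 0, 0, 0, 0.7, 0]]'; python3 nudge.py '[[0, 0, 0, 0, 0, 0.05, 0], [0, 0, 0, 0, 0, 0.05, 0]]'
```

```text
time_s: 17.48
tool_pos: [0.5495, -0.1891, 0.0829]
eef_rot: [-180.0, -0.2, 8.5]
ft_force: [-1.6, 1.0, 5.0]
opening: 0.0151
gripper_force: 59.8
time_s: 17.73
tool_pos: [0.5495, -0.1891, 0.0818]
eef_rot: [-180.0, -0.2, 8.5]
ft_force: [-0.9, 1.2, 4.9]
opening: 0.0153
gripper_force: 59.8
```

Force matches about 9.5 mm of seat travel. Twisting clockwise (+ about tool z).

```bash
python3 nudge.py '[[0, 0, 6, 0, 0, 0, 0], [0, 0, 12, 0, 0, 0, 0], [0, 0, 18, 0, 0, 0, 0], [0, 0, 24, 0, 0, 0, 0], [0, 0, 30, 0, 0, 0, 0]]'; python3 - <<'E'
from h import *
s=robot.read_state();print(s["moment"],s["q"])
E
```

```text
time_s: 18.35
tool_pos: [0.5495, -0.1893, 0.0818]
eef_rot: [-179.9, -0.2, -21.7]
ft_force: [-1.2, 0.7, 5.0]
opening: 0.015
gripper_force: 60.0
[0.34195238 0.38760276 0.0604511 ] [ 7.42320976e-01  1.27624838e+00 -1.18304834e+01 -9.37478247e-03
 -7.67103934e+01  6.76055629e+01]
```

```bash
python3 nudge.py '[[0, 0, 7, 0, 0, 0, 0], [0, 0, 14, 0, 0, 0, 0], [0, 0, 21, 0, 0, 0, 0], [0, 0, 28, 0, 0, 0, 0], [0, 0, 35, 0, 0, 0, 0]]'; python3 nudge.py '[[0, 0, 5, 0, 0, 0, 0], [0, 0, 10, 0, 0, 0, 0], [0, 0, 14, 0, 0, 0, 0], [0, 0, 17, 0, 0, 0, 0], [0, 0, 17, 0, 0, 0, 0]]'; python3 - <<'E'
from h import *
s=robot.read_state();print(s["moment"],s["q"])
E
```

```text
time_s: 18.98
tool_pos: [0.5495, -0.1892, 0.0818]
eef_rot: [-179.8, -0.1, -56.7]
ft_force: [-1.3, 1.1, 5.3]
opening: 0.0152
gripper_force: 60.0
time_s: 19.6
tool_pos: [0.5493, -0.1892, 0.0816]
eef_rot: [-179.9, -0.0, -73.4]
ft_force: [-1.4, 0.5, 4.6]
opening: 0.0154
gripper_force: 60.0
[0.23506134 0.73399221 0.12560838] [ 7.48043627e-01  1.27467804e+00 -1.18464928e+01 -2.60863719e-02
 -7.67320173e+01  1.58310505e+01]
```

```bash
for k in 1 2; do python3 nudge.py '[[0, 0, 2, 0, 0, 0, 0], [0, 0, 2, 0, 0, 0, 0], [0, 0, 2, 0, 0, 0, 0]]' | grep rot; python3 -c "
from rig import robot
print(robot.read_state()['moment'][2])"; done
```

```text
eef_rot: [-179.9, -0.0, -75.4]
0.478022341183827
eef_rot: [-179.9, 0.0, -77.4]
0.8572523998344046
```

```bash
python3 nudge.py '[[0, 0, 0, 0, 0, 0, 0], [0, 0, 0, 0, 0, 0, 0], [0, 0, 0, 0, 0, 0, 0], [0, 0, 0, 0, 0, 0, 0], [0, 0, 0, 0, 0, 0, 0]]'; python3 -c "
from rig import robot
print(robot.read_state()['moment'])
print(robot.sign_off())"
```

```text
time_s: 20.98
tool_pos: [0.5493, -0.1891, 0.0814]
eef_rot: [-179.8, 0.0, -77.5]
ft_force: [-1.0, 0.3, 4.5]
opening: 0.0153
gripper_force: 60.8
[-0.00618042  0.6189353   0.83035745]
the job is handed in; nothing more can be done
None
```

I stood the plug upright on the bench, put it into the socket, pressed it down about 9.5 mm against the spring and twisted it clockwise to the stop. I handed the job in at about 21 s with the gripper still holding it there; the twist torque of about 0.83 N m, well above the spring's 0.15, shows it is against the stop, though I had no pictures left to check by eye.

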